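# Oil the tong holder's ratchet and clamp the tongs

### The job

Give the dry ratchet bar of the tong holder a spritz from the oil sprayer fixed beside it: press its white cap all the way down and let it spring back up. Then squeeze and release the two yellow trigger paddles as often as needed until the orange jaw pinches the grey tongs firmly against the sprung orange pad, without crushing them. Do not push the jaw or the tongs by hand, leave the plate, jug and waffle pan where they are, and finish still squeezing the paddles so that the tongs stay pinched.

Things in the scene. Friction and masses are not known exactly. Their poses are not given: they have to be found in the camera images.
- holder: Ratchet clamp screwed to the tiles: dark base 90 x 290 mm, 12 mm thick. Origin under the base on the bar's centre line, z up, bar along y. From -y to +y: rear of the toothed bar (top 50 mm high, ends 210 mm from the origin with the jaw right back), two yellow paddles, bar guide (63 mm high), orange jaw, throat with the tongs across it, sprung orange pad, black back wall (58 mm high)
- squeeze (a point): Fixed point midway between the yellow paddles, level with their tops (140 mm high), at y = -105 mm in the holder's frame. Paddles: upright plates 26 mm wide (x), 9 mm thick (y), free from 72 mm up. Both move along the holder's y, geared to stay equal about this point: 62 mm over the outer faces at rest, 30 mm at the stops. Grasp from above, fingertips 30 to 60 mm below the tops
- trigger_travel (a joint): Travel of each yellow paddle inwards, m: 0 released, 0.016 at its stop. A return spring pushes them apart (2.3 N on each finger at rest, 3.5 N at the stop). Moving in, a pawl pushes bar and jaw 1:1; going out, it clicks back over the teeth (5 mm pitch) and the jaw stays, so a full pump gains 10 to 15 mm of jaw travel
- trigger: The yellow paddle on the -y side (further from the jaw); frame parallel to the holder's and at its origin while released
- jaw_travel (a joint): Travel of the orange jaw towards the pad (holder +y), m: 0 right back; starts at 0.005 to 0.025. Its face is at y = -5 mm + this value in the holder's frame. 3 N of friction holds it against slipping back. The pinch on the tongs is at most about twice the grip on the paddles less 10 N (15 N of grip: 20 N), less if the paddles reach their stops first; grips above 22 N can crush them
- jaw: Orange jaw plate on the bar, 60 mm wide, 15 mm thick, from 15 to 57 mm height; frame parallel to the holder's, its origin that of the holder when jaw_travel is 0
- pad_travel (a joint): Travel of the sprung orange pad away from the jaw (holder +y), m: 0 when unloaded, 0.010 pushed right back; 2 N per mm, so 0.004 to 0.009 is a firm, safe pinch (8 to 18 N); once it is right back the pinch can rise steeply
- pad: Orange pad plate, 60 mm wide; face at y = 85 mm in the holder's frame when unloaded; frame parallel to the holder's, same origin when unloaded
- tongs: Grey silicone kitchen tongs, closed, 250 mm long (x), 30 mm across the arms (y, 35 mm at the heads), 26 mm high, lying loose on the holder's base in the throat. Origin at mid length under their centre line; heads towards +x. Crushed above 40 N
- sprayer: Amber oil bottle, radius 24 mm on a black foot of radius 32 mm, fixed on the robot's side of the bar, 150 mm high with its cap. Origin under its centre; the nozzle points along its x axis at the bar
- cap_top (a point): Centre of the top face of the sprayer's white cap (radius 16 mm, 150 mm above the tiles when up); it goes straight down with the cap
- cap (a joint): How far the cap is pressed, m: 0 up, 0.008 fully down; springs back; 2 N to start it, 6 N fully down
- plate: White ceramic plate, radius 100 mm, 22 mm high, on the tiles; leave alone
- jug: Clear glass measuring jug, radius 45 mm, 120 mm high, on the tiles; leave alone
- pan: Closed stovetop waffle pan, 150 x 130 mm, 36 mm high, steel handles reaching 220 mm from its centre to its -x side; leave alone
Things that resemble listed ones, but are neither listed nor needed, are in the scene too. Of the things that look like the sprayer, take the one that is farthest to the robot's left at the start.

How it is judged (in metres and radians):
On the way, in this order (a step that is already met when the one before it is completed fails the run):
1. the sprayer's cap is pressed down (at least 6.5 of its 8 mm) (value of joint cap above 0.0065 m), for 0.05 s.
2. the cap has sprung back up (value of joint cap below 0.002 m), for 0.1 s.
3. the jaw pinches the tongs against the pad (contact force between each of jaw, pad and tongs above 5 N and contact force between the fingers and trigger above 2 N), for 0.2 s.
At the end, for the whole second after the job is handed in: The robot is still squeezing the paddles (over 2 N on the trigger paddle); jaw and pad each press on the tongs with more than 5 N and the jaw with less than 40 N; the tongs lie flat on the holder's base (within 8 mm and 0.15 rad) at rest; the sprayer's cap is up (all of step 3 and contact force between jaw and tongs below 40 N and z of tongs in the frame of holder below 0.02 m and angle between tongs's own z axis and vertical below 0.15 rad and linear speed of tongs below 0.01 m/s and value of joint cap below 0.002 m); the arm keeps its last pose, push and grip.
It fails at once if the tongs are crushed (jaw force above 40 N) (contact force between jaw and tongs above 40 N).
It fails at once if the robot pushes the jaw or the tongs directly (above 2 N) (contact force between any of the arm, the fingers and jaw above 2 N or contact force between any of the arm, the fingers and tongs above 2 N).
It fails at once if the plate, jug or pan is moved by more than 20 mm (distance of any of plate, jug, pan from where it was at the start of the episode above 0.02 m).
It also fails if it takes over 64 s, if anything falls off the work surface, if the arm or the gripper's body presses on something with over 40 N, if the wrist force passes 120 N, or if a joint passes its speed limit or range.

### The arm

A 6-joint arm with a two-finger parallel gripper is mounted at the origin on the work surface. World frame = base frame: x ahead of the robot, y to its left, z up, the work surface at z = 0. Lengths are in m, angles in degrees, forces in N, time in s.
With the tool pointing down it reaches from about 0.375 to 0.9 m from the base axis. Payload 3.1 kg.
Tool frame: the origin (TCP) lies on the centre line of the jaws, within the pads' length; the fingertips stand 25 mm ahead of it and the grasp point (between the pads) lies 6 mm ahead of it; y points along the fingers, x is the direction in which the jaws open and shut, and the axes are right-handed (so a half turn about y gives the same grasp; the last joint's range is limited). The gripper opens to 87 mm and grips with 3 to 60 N. Pads are 19 mm wide; open, the fingers measure 117 mm over their backs; the gripper's body (75 mm by 190 mm) begins 51 mm behind the grasp point.
Start: joints at [-78.409, 30.224, 82.088, -0, 67.689, -10.227], TCP at [0.232, -0.58, 0.248] pointing down, gripper open.
Joint ranges: [-176.69, 176.69], [-43.24, 126.21], [12.49, 139.97], [-82, 262], [0, 151.66], [-163.58, 163.58]. Speed limits (degrees/s): [159.86, 159.86, 180, 180, 180, 180].

### API

Orientations are given as a 3x3 rotation matrix whose columns are the frame's x, y, z axes.
In Python, from rig import * gives the robot as it stands.
- The arm moves only by the tool play_rows, never from a script. Its argument "commands" is a list of rows, each a list of 2 entries, a list of its own where there are three numbers: the shift along the world's x, y, z in m, then the turn, a rotation vector about the world's x, y, z in rad. A call has 1 to 10 rows; each row is the pose to reach, as a shift and turn from the pose commanded when the call began; what a row does not reach only later rows make up. A row lasts 1/8 s, in which the tool goes at most 62.5 mm and 10.7 degrees, less where a joint would pass 70% of its speed; a pose out of reach is approached as far as the arm can. A call with a gripper value outside its range is refused whole. "gripper" is the finger opening in m, from 0 to 0.087, set as the call begins (left out, the last holds). The fingers move at their own pace and stop on an object; the grip force is fixed at half the most. Time passes only in rows, so rows that repeat a pose let the fingers close. It gives the time, the measured TCP pose, the force and the opening at its end, in the units of the state.
- read_state(): the state, without advancing time (a new reading comes with each control period).
- capture(name): name is "scene" or "top" or "wrist"; returns a dict with "frame" (400x640x3 uint8, red, green, blue), "depth" (400x640 float32, m along the optical axis (not along the pixel's ray), 0 where there is no reading), "mtx" (3x3 intrinsics, pixels), "cam_to_world" (4x4, takes a point from camera to world coordinates); the wrist camera has in their place "hand_eye" (4x4, takes a point from camera to tool coordinates, whose origin is the TCP and whose axes are the tool frame's). Camera axes: x right, y down, z forward; pixel columns grow to the right and rows downward; lengths in m; the calibration is good to about 2 mm. A picture is of the moment at which its call begins: read the wrist's pose just before it.
- hand_in(): hands the job in, once; it reports no verdict.
The state is a dict: "time_s": time; "joint_positions": joint angles; "qvel": joint speeds; "tau": joint torques, N m; "position": TCP position; "tcp_rot": TCP orientation; "force": force on the tool from outside, world axes, zero at the start; "moment": the same for the moment, N m; "opening": opening from 0.0 (shut) to 1.0 (fully open).
Only numpy, scipy, OpenCV 4.12 (cv2) and the standard library are available. Lean on these libraries where they do the work, as an engineer would, in place of code of your own. Each camera call takes 0.05 s, during which the arm holds its last target. There are 200 camera calls.

## Working session

There is one attempt and no reset: what is moved stays moved. The work goes in short steps, Python scripts to look and compute and a tool call to move; the robot and the scene stay as the last step left them, time stands still between calls to the robot, and variables do not carry over. Pictures are saved under pics/ and viewed, about 8 in all and at most 12, crops included, and the job is handed in when it is done.

Besides the shell and the picture viewer there is one more tool, called after "Request:" as a command line: name --argument value ..., lists and objects as JSON in quotes. play_rows: Moves the arm, as the interface text tells. Its arguments: {"type":"object","properties":{"commands":{"type":"array"},"gripper":{"type":"number"}},"required":["commands"]}

```bash
ls; mkdir -p pics
python3 - <<'E'
from rig import *
import cv2, pickle
s=read_state(); print({k:s[k] for k in('time_s','position','tcp_rot','force','opening')})
d={}
for n in('top','scene'):
    d[n]=capture(n); cv2.imwrite(f'pics/{n}0.png',d[n]['frame'][:,:,::-1]); print(n,d[n]['mtx'],d[n]['cam_to_world'])
pickle.dump(d,open('c0.pkl','wb'))
E
```

```text
pics
{'time_s': 0.0, 'position': array([ 0.23215942, -0.57956112,  0.24654856]), 'tcp_rot': array([[ 3.71641213e-01, -4.70383666e-04,  9.28376318e-01],
       [-9.28373926e-01,  2.13754885e-03,  3.71641339e-01],
       [-2.15926374e-03, -9.99997605e-01,  3.57709316e-04]]), 'force': array([ 0.40710142,  0.92082526, -0.12482706]), 'opening': 1.000408672796205}
top [[509.15033384   0.         317.72367393]
 [  0.         509.15033384 205.49178899]
 [  0.           0.           1.        ]] [[-0.02717626 -0.98599667  0.16453574  0.24072788]
 [-0.99962798  0.02718639 -0.00219078  0.0142577 ]
 [-0.00231303 -0.16453406 -0.98636869  1.74428718]
 [ 0.          0.          0.          1.        ]]
scene [[394.60663176   0.         320.43915756]
 [  0.         394.60663176 201.61387114]
 [  0.           0.           1.        ]] [[-2.84828360e-01  7.33797261e-01 -6.16777420e-01  1.24810859e+00]
 [ 9.58578369e-01  2.17660194e-01 -1.83715952e-01  2.28688223e-01]
 [-5.62369259e-04 -6.43557006e-01 -7.65397977e-01  1.02817236e+00]
 [ 0.00000000e+00  0.00000000e+00  0.00000000e+00  1.00000000e+00]]
```

View pics/top0.png

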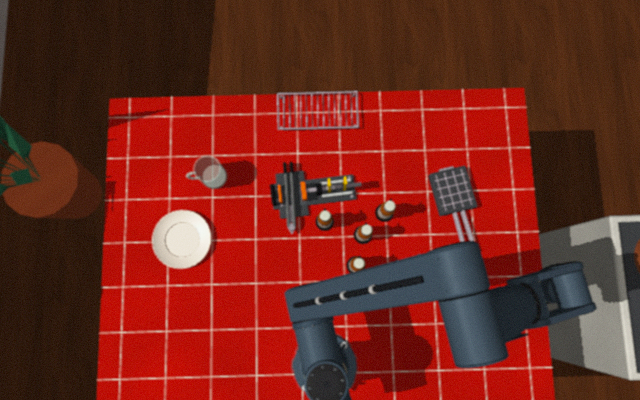

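View pics/scene0.png

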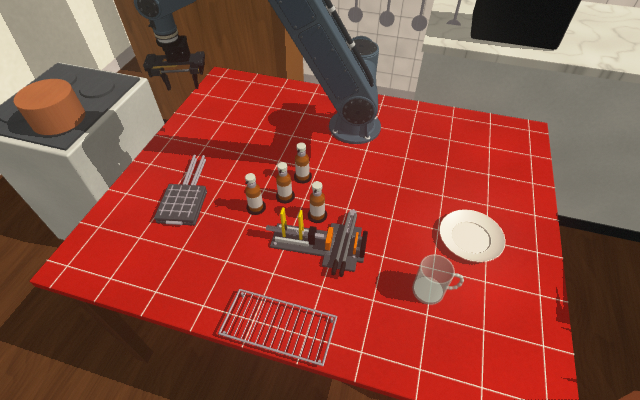

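The top view shows the holder at about (315,190) with yellow paddles at (328,184) and (346,182), and the jaw and tongs at about (290,195). There are four bottles at (325,218), (386,209), (364,232) and (357,265). The leftmost one (325,218) is the sprayer. The scene view agrees with this.

```bash
cat > h.py <<'E'
import numpy as np, cv2
def ray(c,T,px,z):
    d=T[:3,:3]@np.array([(px[0]-c['mtx'][0,2])/c['mtx'][0,0],(px[1]-c['mtx'][1,2])/c['mtx'][1,1],1])
    return T[:3,3]+d*(z-T[2,3])/d[2]
def blobs(m,amin=6):
    n,l,s,c=cv2.connectedComponentsWithStats(m.astype(np.uint8),connectivity=8)
    return [(c[i],s[i],l==i) for i in range(1,n) if s[i][4]>=amin]
def cloud(c,T,m):
    v,u=np.nonzero(m&(c['depth']>0)); z=c['depth'][v,u]
    P=np.c_[(u-c['mtx'][0,2])/c['mtx'][0,0]*z,(v-c['mtx'][1,2])/c['mtx'][1,1]*z,z]
    return P@T[:3,:3].T+T[:3,3]
E
python3 - <<'E'
from h import *; import pickle
d=pickle.load(open('c0.pkl','rb'))
for n,(x0,y0,x1,y1) in dict(top=(260,150,420,290),scene=(220,130,390,290)).items():
    c=d[n];T=c['cam_to_world'];f=c['frame'];h=cv2.cvtColor(f,cv2.COLOR_RGB2HSV)
    roi=np.zeros(f.shape[:2],bool);roi[y0:y1,x0:x1]=1
    H,S,V=[h[...,i].astype(int) for i in range(3)]
    for nm,m in dict(yellow=(H>22)&(H<34)&(S>150)&(V>110),white=(S<60)&(V>190),orange=(H>8)&(H<21)&(S>180)&(V>150)).items():
        for ce,s,mm in blobs(m&roi):
            P=cloud(c,T,mm)
            z=dict(yellow=.14,white=.15,orange=.057)[nm]
            print(n,nm,ce.round(1),s,'ray',ray(c,T,ce,z).round(3),'cloud med',np.median(P,0).round(3) if len(P) else None,'zmax',P[:,2].max().round(3) if len(P) else None)
c=d['top'];cv2.imwrite('pics/crop1.png',cv2.resize(c['frame'][150:290,260:420,::-1],None,fx=5,fy=5,interpolation=cv2.INTER_CUBIC)[:600])
E
```

```text
top yellow [344.6 180.9] [343 176   4  12  36] ray [ 0.586 -0.078  0.14 ] cloud med [ 0.588 -0.079  0.136] zmax 0.145
top yellow [328.7 182.8] [327 178   4  12  31] ray [ 0.581 -0.027  0.14 ] cloud med [ 0.581 -0.028  0.136] zmax 0.148
top white [389.2 205.3] [385 201   9   9  62] ray [ 0.501 -0.216  0.15 ] cloud med [ 0.502 -0.216  0.149] zmax 0.158
top white [324.2 215.1] [320 211   9   9  64] ray [ 0.475 -0.009  0.15 ] cloud med [ 0.476 -0.009  0.149] zmax 0.157
top white [366.1 229.4] [362 225   9   9  62] ray [ 0.426 -0.139  0.15 ] cloud med [ 0.427 -0.14   0.15 ] zmax 0.157
top white [358.2 263. ] [354 259   9   9  64] ray [ 0.322 -0.111  0.15 ] cloud med [ 0.322 -0.11   0.149] zmax 0.159
top orange [303.3 189.9] [301 182   6  17  78] ray [0.577 0.058 0.057] cloud med [0.577 0.058 0.056] zmax 0.067
top orange [279.4 193.1] [278 185   4  17  49] ray [0.568 0.139 0.057] cloud med [0.571 0.14  0.051] zmax 0.06
scene yellow [282.7 220.3] [280 208   6  29  91] ray [ 0.629 -0.067  0.14 ] cloud med [ 0.606 -0.079  0.11 ] zmax 0.144
scene yellow [300.3 223.2] [298 210   6  29  99] ray 
[... 1021 characters left out ...]
e orange [286.5 178.2] [284 175   6   7  32] ray [ 0.399 -0.144  0.057] cloud med [ 0.439 -0.127  0.102] zmax 0.112
scene orange [255.7 188.7] [252 184   8   9  46] ray [ 0.473 -0.225  0.057] cloud med [ 0.511 -0.204  0.104] zmax 0.112
scene orange [321.  197.6] [318 193   7   9  38] ray [ 0.448 -0.008  0.057] cloud med [0.488 0.004 0.104] zmax 0.111
scene orange [298.  221.5] [298 219   1   6   6] ray [ 0.562 -0.048  0.057] cloud med [ 0.601 -0.032  0.112] zmax 0.125
scene orange [329.2 236.3] [326 227   7  23 104] ray [0.588 0.06  0.057] cloud med [0.586 0.059 0.058] zmax 0.062
scene orange [355.6 240.8] [354 232   5  20  45] ray [0.581 0.139 0.057] cloud med [0.579 0.139 0.053] zmax 0.057
```

View pics/crop1.png

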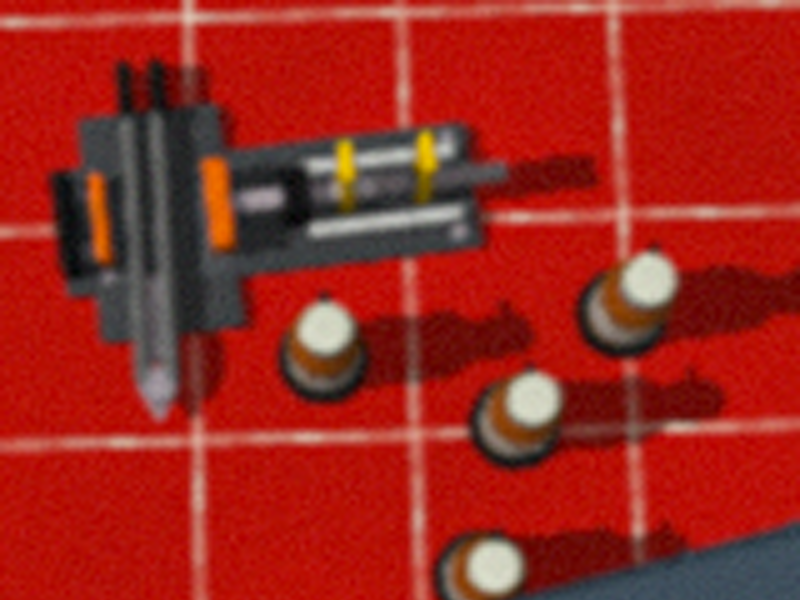

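The 5x crop shows the bar tilted slightly, with the paddles in line with it and our sprayer at crop (325,328). The two views agree on these positions:
- **Cap:** (0.476,-0.010).
- **Squeeze point:** about (0.585,-0.053).
- **Holder yaw:** about +0.095 rad.

The paddle spacing (51 mm against 53) and the squeeze-to-pad distance (192 mm against about 195) both match the given sizes.

Request:
play_rows --commands '[[[0.025,0.06,0.0],[0,0,-0.1]],[[0.05,0.12,0.0],[0,0,-0.2]],[[0.075,0.175,0.003],[0,0,-0.285]],[[0.1,0.233,0.003],[0,0,-0.285]],[[0.125,0.29,0.003],[0,0,-0.285]],[[0.15,0.35,0.003],[0,0,-0.285]],[[0.175,0.408,0.003],[0,0,-0.285]],[[0.2,0.466,0.003],[0,0,-0.285]],[[0.225,0.525,0.003],[0,0,-0.285]],[[0.244,0.57,0.003],[0,0,-0.285]]]' --gripper 0.0

```text
time_s: 1.35
position: [0.4767, -0.0081, 0.2504]
tcp_rot: [[0.096, -0.0, 0.995], [-0.995, -0.0, 0.096], [0.0, -1.0, -0.0]]
force: [1.1, -1.2, -0.5]
opening: 0.021
```

Request:
play_rows --commands '[[[0,0,0],[0,0,0]],[[0,0,0],[0,0,0]],[[0,0,0],[0,0,0]]]'

```text
time_s: 1.72
position: [0.4758, -0.0114, 0.2504]
tcp_rot: [[0.094, -0.001, 0.996], [-0.996, -0.0, 0.094], [0.0, -1.0, -0.001]]
force: [-0.1, -0.6, -0.7]
opening: 0.006
```

```bash
cat >> h.py <<'E'
def wristT(s,c):
    W=np.eye(4);W[:3,:3]=s['tcp_rot'];W[:3,3]=s['position'];return W@c['hand_eye']
E
python3 - <<'E'
from rig import *; from h import *
s=read_state(); c=capture('wrist'); T=wristT(s,c)
print(s['time_s'],s['position'],s['tcp_rot'].round(3).tolist(),s['force'].round(2),s['opening'])
cv2.imwrite('pics/w1.png',c['frame'][:,:,::-1])
h=cv2.cvtColor(c['frame'],cv2.COLOR_RGB2HSV);H,S,V=[h[...,i].astype(int) for i in range(3)]
for nm,m,z in (('yellow',(H>22)&(H<34)&(S>150)&(V>110),.14),('white',(S<60)&(V>190),.15),('orange',(H>8)&(H<21)&(S>180)&(V>150),.057)):
    for ce,q,mm in blobs(m,60):
        P=cloud(c,T,mm)
        top=P[P[:,2]>P[:,2].max()-.008] if len(P) else P
        print(nm,ce.round(1),q,ray(c,T,ce,z).round(4),P[:,2].max() if len(P) else 0,top.mean(0).round(4) if len(P) else 0)
E
```

```text
1.725 [ 0.4758348  -0.01139489  0.25037948] [[0.094, -0.001, 0.996], [-0.996, -0.0, 0.094], [0.0, -1.0, -0.001]] [-0.09 -0.6  -0.7 ] 0.006424942330599311
yellow [423.3  51.2] [ 399   23   51   50 1023] [ 0.5881 -0.0702  0.14  ] 0.14203388574805384 [ 0.5924 -0.081   0.1378]
yellow [355.3  54. ] [345  24  24  50 395] [ 0.582  -0.0254  0.14  ] 0.1407981426809848 [ 0.586  -0.0299  0.1382]
white [222.  169.9] [   0    0  399  279 4359] [0.4971 0.0594 0.15  ] 0.3081097230687645 [0.5035 0.0439 0.3076]
white [536.   82.8] [ 437    0  203  131 1090] [ 0.5747 -0.1445  0.15  ] 0.003227865562484278 [ 0.587  -0.2334  0.0007]
white [399.6  32.6] [370  18  62  22 588] [ 0.596  -0.0507  0.15  ] 0.10570600417018938 [ 0.6058 -0.0775  0.1022]
white [337.6  34.2] [322  30  32  11 285] [ 0.5914 -0.012   0.15  ] 0.11356272795435896 [ 0.5988 -0.0242  0.1104]
white [288.5  57.4] [274  51  29  14 389] [0.5749 0.0179 0.15  ] 0.04867149082666772 [0.584  0.0273 0.0462]
white [344.7  57.7] [341  51   8  14  99] [ 0.5781 -0.018   0.15  ] 0.048366035192346446 [ 0.5886 -0.0244  0.0463]
white [375.  83.] [322  79 10
[... 626 characters left out ...]
 [ 0.4388 -0.1218  0.0736]
white [475.2 266.9] [452 249  51  30 977] [ 0.4393 -0.1348  0.15  ] 0.30870159589307655 [ 0.5124 -0.0502  0.3076]
white [123.6 326.3] [122 310   5  33  84] [0.36   0.1369 0.15  ] 0.0021979699131197683 [0.2378 0.2252 0.0005]
white [482.1 329.6] [459 310  66  33 223] [ 0.3842 -0.153   0.15  ] 0.0026803599504988673 [ 0.2774 -0.2469  0.0008]
orange [170.9  57.3] [167  24   9  67 153] [0.5732 0.1308 0.057 ] 0.05271807667799355 [0.5733 0.1334 0.0505]
orange [262.8  41.3] [262  24   3  40  65] [0.5941 0.0498 0.057 ] 0.057723547300125355 [0.5943 0.0501 0.055 ]
orange [555.  199.5] [545 196  20   7  78] [ 0.4758 -0.2491  0.057 ] 0.10841159524744792 [ 0.4875 -0.2156  0.1041]
```

View pics/w1.png

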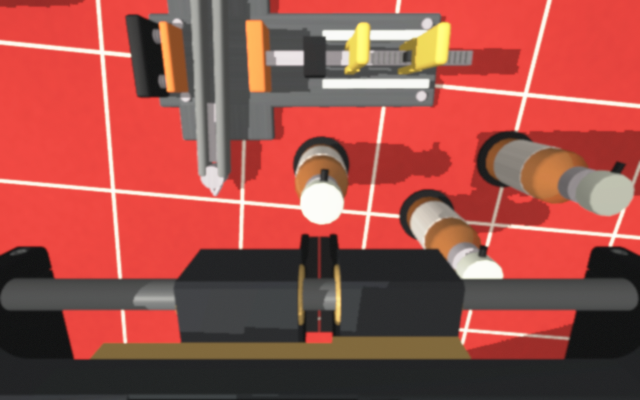

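The wrist view shows the bar running horizontally in the picture, so the yaw is right. The cap is at (322,201), just ahead of the closed fingertips, which appear at about (320,240).

Run:
```python
from rig import *; from h import *
s=read_state(); c=capture('wrist'); T=wristT(s,c)
P=cloud(c,T,np.ones((400,640),bool))
for nm,x,y,r,z0,z1 in (('cap',.476,-.01,.03,.143,.158),('p1',.59,-.081,.03,.132,.146),('p2',.585,-.029,.022,.132,.146)):
    m=(np.hypot(P[:,0]-x,P[:,1]-y)<r)&(P[:,2]>z0)&(P[:,2]<z1);Q=P[m]
    print(nm,len(Q),Q.mean(0).round(4),Q.min(0).round(4),Q.max(0).round(4))
print(ray(c,T,(322,201),.15))
```

```text
cap 1552 [ 0.481  -0.0124  0.1497] [ 0.4636 -0.0281  0.143 ] [0.5028 0.003  0.1525]
p1 637 [ 0.5939 -0.0811  0.1388] [ 0.5813 -0.0875  0.1321] [ 0.6066 -0.0766  0.1421]
p2 579 [ 0.5889 -0.0292  0.1392] [ 0.5761 -0.0349  0.1323] [ 0.6017 -0.0243  0.142 ]
[ 0.48093497 -0.01294895  0.15      ]
```

Request:
play_rows --commands '[[[0.004,-0.001,-0.03],[0,0,0]],[[0.004,-0.001,-0.06],[0,0,0]],[[0.004,-0.001,-0.07],[0,0,0]],[[0.004,-0.001,-0.074],[0,0,0]],[[0.004,-0.001,-0.078],[0,0,0]],[[0.004,-0.001,-0.081],[0,0,0]],[[0.004,-0.001,-0.083],[0,0,0]],[[0.004,-0.001,-0.083],[0,0,0]]]'

```text
time_s: 2.82
position: [0.4807, -0.0116, 0.1682]
tcp_rot: [[0.096, 0.001, 0.995], [-0.995, -0.001, 0.096], [0.001, -1.0, 0.001]]
force: [-1.4, -1.9, 5.6]
opening: 0.004
```

Request:
play_rows --commands '[[[0,0,-0.002],[0,0,0]],[[0,0,-0.003],[0,0,0]],[[0,0,-0.003],[0,0,0]]]'

```text
time_s: 3.2
position: [0.4809, -0.0116, 0.1672]
tcp_rot: [[0.096, 0.002, 0.995], [-0.995, -0.002, 0.096], [0.002, -1.0, 0.002]]
force: [-4.8, -1.6, 21.1]
opening: 0.005
```

The force rose to 21 N with only 1 mm more travel, so the cap is on its stop. Next I'll lift, open and go over the paddles.

Request:
play_rows --commands '[[[0,0,0.03],[0,0,0]],[[0,0,0.07],[0,0,0]],[[0.02,-0.01,0.085],[0,0,0]],[[0.06,-0.024,0.085],[0,0,0]],[[0.11,-0.044,0.085],[0,0,0]],[[0.11,-0.044,0.085],[0,0,0]],[[0.11,-0.044,0.085],[0,0,0]]]' --gripper 0.087

```text
time_s: 4.08
position: [0.5893, -0.0546, 0.2488]
tcp_rot: [[0.096, -0.002, 0.995], [-0.995, 0.001, 0.096], [-0.001, -1.0, -0.002]]
force: [-0.5, 0.3, 0.1]
opening: 0.718
```

Run:
```python
from rig import *; from h import *
s=read_state(); c=capture('wrist'); T=wristT(s,c)
print(s['time_s'],s['position'],s['opening'])
cv2.imwrite('pics/w2.png',c['frame'][:,:,::-1])
P=cloud(c,T,np.ones((400,640),bool))
for nm,x,y,r,z0,z1 in (('cap',.476,-.01,.03,.143,.158),('p1',.594,-.081,.022,.132,.146),('p2',.589,-.029,.022,.132,.146)):
    m=(np.hypot(P[:,0]-x,P[:,1]-y)<r)&(P[:,2]>z0)&(P[:,2]<z1);Q=P[m]
    if len(Q):print(nm,len(Q),Q.mean(0).round(4),Q.min(0).round(4),Q.max(0).round(4))
```

```text
4.075 [ 0.58933879 -0.05456426  0.24876949] 0.7183437827032481
cap 1012 [ 0.4827 -0.0138  0.1496] [ 0.4679 -0.0283  0.1431] [0.4963 0.0028 0.1519]
p1 411 [ 0.5957 -0.0819  0.1391] [ 0.5811 -0.0876  0.1321] [ 0.6076 -0.0771  0.1416]
p2 408 [ 0.5907 -0.03    0.1391] [ 0.5772 -0.0351  0.1322] [ 0.6026 -0.0248  0.1422]
```

View pics/w2.png

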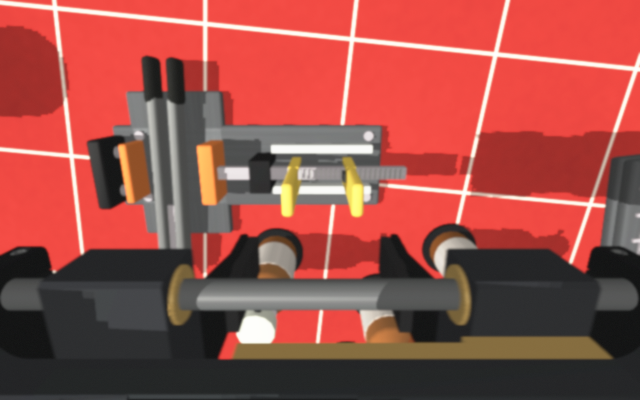

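The cap is back up at z 0.150, seen behind the left finger. The paddles are at (290,185) and (353,185), centred between the fingers, and the jaw, tongs and pad are at (210,172), (165,150) and (135,170). I'll descend and then pump.

Request:
play_rows --commands '[[[0.002,-0.001,0],[0,0,0]],[[0.002,-0.001,-0.02],[0,0,0]],[[0.002,-0.001,-0.04],[0,0,0]],[[0.002,-0.001,-0.06],[0,0,0]],[[0.002,-0.001,-0.08],[0,0,0]],[[0.002,-0.001,-0.1],[0,0,0]],[[0.002,-0.001,-0.115],[0,0,0]],[[0.002,-0.001,-0.126],[0,0,0]],[[0.002,-0.001,-0.126],[0,0,0]]]' --gripper 0.087

```text
time_s: 5.25
position: [0.5918, -0.056, 0.1229]
tcp_rot: [[0.096, -0.001, 0.995], [-0.995, 0.0, 0.096], [-0.001, -1.0, -0.001]]
force: [0.4, -0.2, 0.6]
opening: 1.002
```

```bash
cat > look.py <<'E'
from rig import *; from h import *; import sys
s=read_state(); c=capture('wrist'); T=wristT(s,c)
print(s['time_s'],s['position'].round(4),s['force'].round(1),'open mm',s['opening']*87)
if len(sys.argv)>1: cv2.imwrite(f'pics/{sys.argv[1]}.png',c['frame'][:,:,::-1])
h=cv2.cvtColor(c['frame'],cv2.COLOR_RGB2HSV);H,S,V=[h[...,i].astype(int) for i in range(3)]
m=(H>8)&(H<21)&(S>180)&(V>110)
y=np.array([-.095,.9955])  # holder y; squeeze is at -0.105
for ce,q,mm in blobs(m,100):
    P=cloud(c,T,mm);P=P[(P[:,2]>.045)&(P[:,2]<.062)]
    if len(P)>20:
        u=(P[:,:2]-[.592,-.0555])@y*1e3-105
        print('orange',ce.round(),q[4],'holder y mm 5/50/95%',np.percentile(u,[5,50,95]).round(1),'z',P[:,2].max().round(3))
E
python3 look.py w3
```

```text
5.25 [ 0.5918 -0.056   0.1229] [ 0.4 -0.2  0.6] open mm 87.21455265212855
orange [160. 207.] 1870 holder y mm 5/50/95% [-1.  -0.3  4.2] z 0.058
orange [ 40. 207.] 3132 holder y mm 5/50/95% [83.6 84.6 85.9] z 0.053
```

View pics/w3.png

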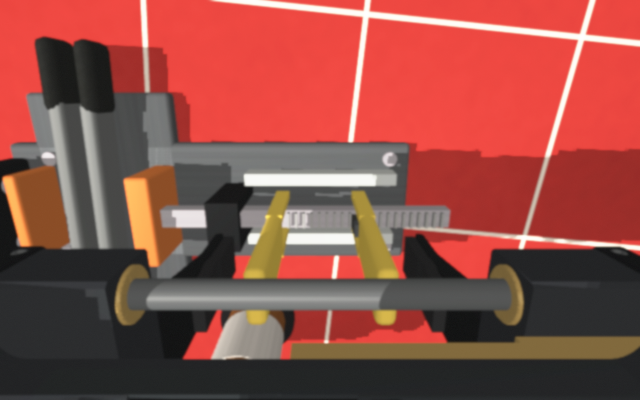

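The fingers straddle both paddles, which are at (268,255) and (372,255). The pad face measures 84.6 mm against 85 nominal, and the back of the jaw is at about -0.5 mm, so its face is at about 14.5. That leaves about 46 mm of jaw travel in all. First pump:

Request:
play_rows --commands '[[[0,0,0],[0,0,0]],[[0,0,0],[0,0,0]],[[0,0,0],[0,0,0]],[[0,0,0],[0,0,0]],[[0,0,0],[0,0,0]],[[0,0,0],[0,0,0]],[[0,0,0],[0,0,0]],[[0,0,0],[0,0,0]]]' --gripper 0.03

```text
time_s: 6.3
position: [0.5926, -0.0567, 0.1239]
tcp_rot: [[0.096, 0.001, 0.995], [-0.995, -0.001, 0.096], [0.001, -1.0, 0.001]]
force: [-1.2, -3.7, 4.0]
opening: 0.351
```

```bash
python3 look.py
```

```text
6.3 [ 0.5926 -0.0567  0.1239] [-1.2 -3.7  4. ] open mm 30.568584424055768
orange [ 41. 208.] 3047 holder y mm 5/50/95% [83.5 84.5 85.8] z 0.053
orange [137. 205.] 1919 holder y mm 5/50/95% [14.3 14.9 18.5] z 0.058
```

Request:
play_rows --commands '[[[0,0,0],[0,0,0]],[[0,0,0],[0,0,0]],[[0,0,0],[0,0,0]],[[0,0,0],[0,0,0]],[[0,0,0],[0,0,0]],[[0,0,0],[0,0,0]]]' --gripper 0.068

```text
time_s: 7.1
position: [0.5918, -0.0555, 0.1232]
tcp_rot: [[0.096, -0.001, 0.995], [-0.995, 0.001, 0.096], [-0.001, -1.0, -0.001]]
force: [-1.0, 0.5, 0.2]
opening: 0.774
```

```bash
python3 look.py
```

```text
7.1 [ 0.5918 -0.0555  0.1232] [-1.   0.5  0.2] open mm 67.34043281885886
orange [140. 202.] 1882 holder y mm 5/50/95% [13.3 13.9 18.7] z 0.058
orange [ 42. 207.] 3117 holder y mm 5/50/95% [83.6 84.5 85.9] z 0.053
```

Jaw is up 15 mm. Second pump:

Request:
play_rows --commands '[[[0,0,0],[0,0,0]],[[0,0,0],[0,0,0]],[[0,0,0],[0,0,0]],[[0,0,0],[0,0,0]],[[0,0,0],[0,0,0]],[[0,0,0],[0,0,0]],[[0,0,0],[0,0,0]]]' --gripper 0.03

```text
time_s: 8.02
position: [0.5922, -0.0566, 0.1234]
tcp_rot: [[0.096, -0.0, 0.995], [-0.995, -0.001, 0.096], [0.001, -1.0, -0.0]]
force: [-1.4, -4.9, -2.8]
opening: 0.345
```

```bash
python3 look.py
```

```text
8.025 [ 0.5922 -0.0566  0.1234] [-1.4 -4.9 -2.8] open mm 30.03575295735782
orange [ 40. 208.] 3040 holder y mm 5/50/95% [83.6 84.6 85.8] z 0.053
orange [122. 208.] 2219 holder y mm 5/50/95% [24.4 25.2 26.9] z 0.058
```

Request:
play_rows --commands '[[[0,0,0],[0,0,0]],[[0,0,0],[0,0,0]],[[0,0,0],[0,0,0]],[[0,0,0],[0,0,0]],[[0,0,0],[0,0,0]],[[0,0,0],[0,0,0]]]' --gripper 0.068

```text
time_s: 8.82
position: [0.5925, -0.0556, 0.1237]
tcp_rot: [[0.096, 0.0, 0.995], [-0.995, 0.001, 0.096], [-0.001, -1.0, 0.001]]
force: [0.1, 0.1, -0.4]
opening: 0.777
```

```bash
python3 look.py w4
```

```text
8.825 [ 0.5925 -0.0556  0.1237] [ 0.1  0.1 -0.4] open mm 67.56266548941217
orange [ 42. 208.] 3069 holder y mm 5/50/95% [83.5 84.5 85.8] z 0.053
orange [126. 204.] 1993 holder y mm 5/50/95% [23.3 23.9 27.5] z 0.058
```

View pics/w4.png

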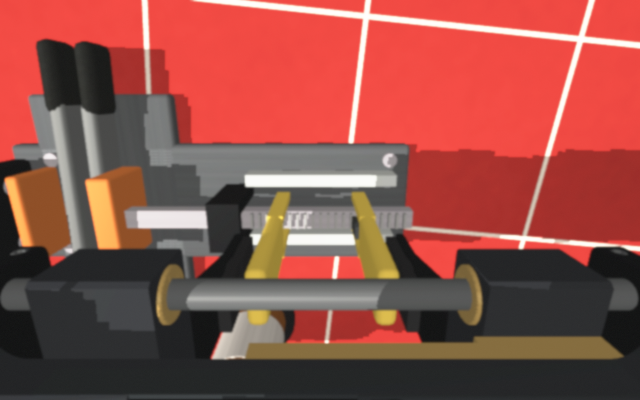

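Another 10 mm, so the jaw face is at about 39. The picture shows the jaw at (120,205), close to the tongs at (85,150), with the pad untouched at (38,210). Third pump:

Request:
play_rows --commands '[[[0,0,0],[0,0,0]],[[0,0,0],[0,0,0]],[[0,0,0],[0,0,0]],[[0,0,0],[0,0,0]],[[0,0,0],[0,0,0]],[[0,0,0],[0,0,0]],[[0,0,0],[0,0,0]]]' --gripper 0.032

```text
time_s: 9.75
position: [0.5925, -0.0567, 0.1236]
tcp_rot: [[0.096, 0.0, 0.995], [-0.995, -0.001, 0.096], [0.001, -1.0, 0.0]]
force: [-1.6, -4.8, -0.3]
opening: 0.374
```

```bash
python3 look.py
```

```text
9.75 [ 0.5925 -0.0567  0.1236] [-1.6 -4.8 -0.3] open mm 32.5743720716675
orange [109. 209.] 2364 holder y mm 5/50/95% [33.4 34.1 35.6] z 0.058
orange [ 35. 209.] 2249 holder y mm 5/50/95% [83.5 84.5 85.9] z 0.053
```

Request:
play_rows --commands '[[[0,0,0],[0,0,0]],[[0,0,0],[0,0,0]],[[0,0,0],[0,0,0]],[[0,0,0],[0,0,0]],[[0,0,0],[0,0,0]],[[0,0,0],[0,0,0]]]' --gripper 0.068

```text
time_s: 10.55
position: [0.592, -0.0556, 0.1234]
tcp_rot: [[0.096, -0.001, 0.995], [-0.995, 0.001, 0.096], [-0.001, -1.0, -0.001]]
force: [0.0, -0.6, 0.1]
opening: 0.778
```

```bash
python3 look.py
```

```text
10.55 [ 0.592  -0.0556  0.1234] [ 0.  -0.6  0.1] open mm 67.64354739673261
orange [112. 203.] 2153 holder y mm 5/50/95% [32.2 33.  35.3] z 0.058
orange [ 37. 209.] 2313 holder y mm 5/50/95% [83.6 84.5 85.8] z 0.053
```

Jaw face is at about 48.5 mm, so about 12 mm is still needed for 6 mm of pad travel. I'll close the fourth pump in stages.

Request:
play_rows --commands '[[[0,0,0],[0,0,0]],[[0,0,0],[0,0,0]],[[0,0,0],[0,0,0]],[[0,0,0],[0,0,0]],[[0,0,0],[0,0,0]],[[0,0,0],[0,0,0]]]' --gripper 0.042

```text
time_s: 11.35
position: [0.5923, -0.0567, 0.1235]
tcp_rot: [[0.096, -0.0, 0.995], [-0.995, -0.001, 0.096], [0.001, -1.0, -0.0]]
force: [-0.4, -4.0, -1.3]
opening: 0.487
```

```bash
python3 look.py
```

```text
11.35 [ 0.5923 -0.0567  0.1235] [-0.4 -4.  -1.3] open mm 42.38323013108109
orange [102. 209.] 2459 holder y mm 5/50/95% [38.4 39.1 40.5] z 0.058
orange [ 31. 209.] 1687 holder y mm 5/50/95% [83.5 84.5 85.7] z 0.053
```

Request:
play_rows --commands '[[[0,0,0],[0,0,0]],[[0,0,0],[0,0,0]],[[0,0,0],[0,0,0]]]' --gripper 0.037

```text
time_s: 11.78
position: [0.5923, -0.0567, 0.1235]
tcp_rot: [[0.096, -0.0, 0.995], [-0.995, -0.001, 0.096], [0.001, -1.0, -0.0]]
force: [-1.3, -5.2, -1.7]
opening: 0.424
```

```bash
python3 look.py
```

```text
11.775 [ 0.5923 -0.0567  0.1235] [-1.3 -5.2 -1.7] open mm 36.88607356088971
orange [ 98. 209.] 2494 holder y mm 5/50/95% [40.6 41.4 42.8] z 0.058
orange [ 28. 208.] 1645 holder y mm 5/50/95% [85.3 86.4 87.6] z 0.053
```

Pad travel is now 1.9 mm, with 7 mm of opening left before the stops.

Request:
play_rows --commands '[[[0,0,0],[0,0,0]],[[0,0,0],[0,0,0]],[[0,0,0],[0,0,0]]]' --gripper 0.033

```text
time_s: 12.2
position: [0.5923, -0.0567, 0.1235]
tcp_rot: [[0.096, -0.0, 0.995], [-0.995, -0.001, 0.096], [0.001, -1.0, -0.0]]
force: [-0.7, -5.3, -2.8]
opening: 0.386
```

Request:
play_rows --commands '[[[0,0,0],[0,0,0]],[[0,0,0],[0,0,0]],[[0,0,0],[0,0,0]],[[0,0,0],[0,0,0]]]' --gripper 0.03

```text
time_s: 12.7
position: [0.5923, -0.0567, 0.1235]
tcp_rot: [[0.096, -0.0, 0.995], [-0.995, -0.001, 0.096], [0.001, -1.0, -0.0]]
force: [-1.0, -4.8, -2.4]
opening: 0.347
```

```bash
python3 look.py w5
```

```text
12.7 [ 0.5923 -0.0567  0.1235] [-1.  -4.8 -2.4] open mm 30.17841293205002
orange [ 94. 209.] 2547 holder y mm 5/50/95% [43.7 44.5 45.8] z 0.058
orange [ 23. 208.] 1649 holder y mm 5/50/95% [88.5 89.5 90.8] z 0.053
```

View pics/w5.png

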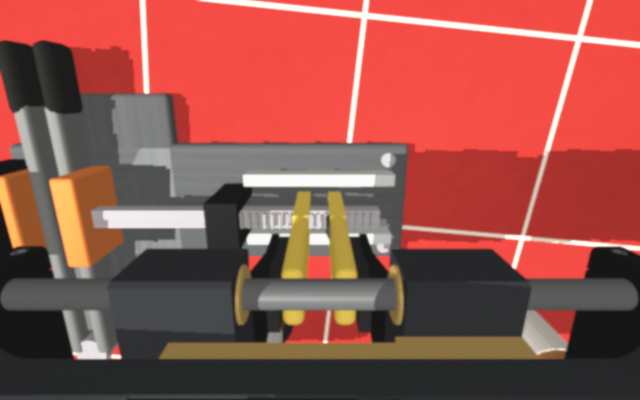

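The pad has moved 5.0 mm (89.5 against 84.5), which is about 10 N. The tongs at (60,150) are pinched between the jaw (90,215) and pad (20,210) and look level. The paddles at (297,255) and (340,255) are at their stops. I'll do one last settled check and hand in.

Run:
```python
from rig import *; from h import *
c=capture('top');P=cloud(c,c['cam_to_world'],np.ones((400,640),bool))
Q=P[(np.hypot(P[:,0]-.478,P[:,1]+.011)<.012)&(P[:,2]>.12)];print('cap z (if visible)',len(Q),np.median(Q[:,2]) if len(Q) else None)
s=read_state();print(s['time_s'],s['force'],s['opening']*87)
print(hand_in())
```

```text
cap z (if visible) 46 0.5956725499539838
12.8 [-1.04990225 -6.16370069 -1.84281396] 30.561313019099178
the job is handed in; nothing more can be done
None
```

I pressed the leftmost sprayer's cap until it hit its stop, with the force jumping to 21 N. After I lifted off, the camera showed the cap back up at z = 0.150 m. I then pumped the paddles three times and squeezed a fourth time in stages, and handed in at 12.8 s with the paddles still squeezed.

- **Pinch:** the last wrist view put the pad 5.0 mm back, so the pinch is about 10 N by the pad's spring rate. I had no direct reading of that force. The tongs looked level between jaw and pad, and the opening was 30 mm, at the paddles' stops.
- **Cap re-check failed:** in the final top view the arm hid the cap, so that check was inconclusive. The only confirmation that it sprang back is the earlier wrist view.
- **Uneven grip:** a sideways force of 5–6 N stayed on the gripper because the grasp is slightly off centre. I estimated 7–8 N on the trigger paddle, so I left it.

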